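Hang the inspection mirror in the dust cabinet

ROBOT

A 6-joint arm with a two-finger parallel gripper is mounted at the origin on the work surface. World frame = base frame: x ahead of the robot, y to its left, z up, the work surface at z = 0. Lengths are in m, angles in rad, forces in N, time in s.
With the tool pointing down it reaches from about 0.325 to 0.875 m from the base axis. Payload 4.4 kg.
Tool frame: the origin (TCP) lies midway between the tips of the shut fingers; the grasp point (between the pads) lies 19 mm behind it; z points along the fingers, y is the line along which they close (so a half turn about z gives the same grasp; the last joint's range is limited). The gripper opens to 85 mm and grips with 20 to 120 N. Pads are 22 mm wide; open, the fingers measure 114 mm over their backs; the gripper's body (76 mm by 85 mm) begins 54 mm behind the grasp point. The pads swing forward as they close: fully open they stand 13 mm farther back than shut.
Start: joints at [1.183, 0.207, 1.542, -0, 1.393, -0.15], TCP at [0.135, 0.559, 0.195] pointing down, gripper open.
Joint ranges: [-2.73, 2.73], [-0.86, 2.22], [0.23, 2.46], [-1.11, 4.25], [0.08, 2.63], [-2.82, 2.82]. Speed limits (rad/s): [2.79, 2.79, 3.14, 3.14, 3.14, 3.14].

INTERFACE

Orientations are given as [roll, pitch, yaw] about the fixed x, y, z axes, in that order (R = Rz(yaw) Ry(pitch) Rx(roll)).
In Python, from cell import telemetry, optics, job_done gives the robot as it stands. The module is installed in compiled form; this text tells all that it offers.
- The arm moves only by the tool jog_arm, never from a script. Its argument "increments" is a list of rows, each an object of numbers: "dx", "dy", "dz": the shift along the tool's x, y, z in mm; "yaw": the turn about the tool's z in degrees; "gripper": the opening, from -1 (shut) to 1 (fully open). A call has exactly 10 rows; each row is the pose to reach, as a shift and turn from the pose commanded when the call began, along the tool's axes at that moment; what a row does not reach only later rows make up. A row lasts 1/8 s, in which the tool goes at most 62.5 mm and 10.7 degrees, less where a joint would pass 70% of its speed; a pose out of reach is approached as far as the arm can. A call with a gripper value outside its range is refused whole. The fingers move at their own pace and stop on an object; the grip force is fixed at half the most. Time passes only in rows, so rows that repeat a pose let the fingers close, or fill a call up. It gives the time, the measured TCP pose, the force, the opening and the grip force at its end, in the units of the state.
- telemetry.get_state(): the state, without advancing time (a new reading comes with each control period).
- optics.read_camera(name): name is "side" or "top"; returns a dict with "image" (420x560x3 uint8, red, green, blue), "range_z" (420x560 float32, m along the optical axis (not along the pixel's ray), 0 where there is no reading), "fx", "fy", "cx", "cy" (pixels), "position" and "orientation" of the camera in the world. Camera axes: x right, y up, looking along -z (the intrinsics and any distortion apply to the point x, -y, -z); pixel columns grow to the right and rows downward; lengths in m; the calibration is good to about 2 mm. A picture is of the moment at which its call begins.
- job_done(): hands the job in; it is judged then, once.
The state is a dict: "clock": time; "joints": joint angles; "joint_vel": joint speeds; "effort": joint torques, N m; "position": TCP position; "ee_rot": TCP orientation; "wrist_force": force on the tool from outside, world axes, zero at the start; "torque": the same for the moment, N m; "finger_gap": finger opening in m; "finger_force": force on a finger pad.
Only numpy, scipy, OpenCV 4.12 (cv2) and the standard library are available. Lean on these libraries where they do the work, as an engineer would, in place of code of your own. Each camera call takes 0.05 s, during which the arm holds its last target. There are 200 camera calls.

TASK

Take the inspection mirror out of its slotted stand, reach down through the hatch in the roof of the dust cabinet and hang the mirror by the window in its handle on the hook inside, behind the hook's upturned tip, then let go so that it hangs still. Touch no part of the cabinet itself with the mirror or the robot, and leave the other things on the bench where they are.

Things in the scene. Friction and masses are not known exactly. Their poses are not given: they have to be found in the camera images.
- mirror_eye (a point): Centre of the inspection mirror's hanging window, half-way up (76 mm above its bottom edge). Window: 34 mm wide (y), 36 mm tall (z), right through the 10 mm plate (x); underside of the bar over it 18 mm above this point. A grip tab 24 mm wide (y), 10 mm thick, runs from 28 to 74 mm above this point (the top).
- mirror: The mirror: flat grey rigid plate, 10 mm thick (x), 150 mm tall (z), 0.1 to 0.2 kg, same front and back, loose, upright in the stand's slot. From the bottom: square mirror head 56 mm wide, 58 mm tall; handle 48 mm wide with the window, 58 to 104 mm up; grip tab 104 to 150 mm up. Origin: centre of its bottom edge.
- hook_seat (a point): Top of the hook's level round peg, middle of where a part hangs; 112 to 120 mm above the table. x runs along the peg away from its free tip, z up. The tip ends 26 mm to -x and rises 8 mm above the peg's top. Hung, the window's centre is 18 mm below this point and the mirror's x lies along the hook's x, either way round.
- hook: The steel hook fixed inside the cabinet; origin and axes as hook_seat. Peg 8 mm thick; a back plate 30 mm wide, rising 10 mm above the peg's top, stands 22 mm to +x of the seat.
- cabinet: Dust cabinet, fixed, 180 (x) by 220 (y) by 175 mm tall, origin under its centre, yaw as the hook's; grey frame and roof, clear sides. Its opening is the roof hatch, 120 (x) by 150 mm (y), centred; roof 12 mm thick, top 175 mm up; floor 4 mm up. Hook seat 20 mm to +x of centre, up to 12 mm off in y, so the hatch leaves 80 mm to -x of the seat for letting a part down before the tip.
- stand: The mirror's black slotted stand, fixed: a block 60 mm (its x) by 80 mm (its y) by 36 mm tall, origin at the centre of its underside. Its slot, 12 mm by 64 mm along y, floor 6 mm up, holds the mirror's bottom edge, the mirror's axes along the stand's.
- barrel: Bystander: black lens barrel standing upright, 70 mm across, 92 mm tall, origin under its centre.
- bottle: Bystander: small amber bottle, 38 mm across, 75 mm tall, close beyond the stand, origin under its centre.
- reel: Bystander: red reel lying flat, 64 mm across, 46 mm tall, origin under its centre.
- eyepiece: Bystander: black eyepiece, 48 mm across, 38 mm tall, origin under its centre.
- driver: Bystander: screwdriver 170 mm long lying on the table.
- lensring: Bystander: aluminium lens ring lying flat, 68 mm across, 12 mm tall, origin under its centre.
Mind the look-alikes: they are no part of the job. Of the things that look like the mirror, the larger one is meant.

How it is judged:
At the end, for the whole second after the job is handed in: The mirror hangs on the hook by its window, at rest and released: window centre within 20 mm of the seat along the peg and 22 mm across it, 10 to 26 mm below the peg's top, mirror within 0.35 rad of upright, its weight on the hook, slower than 0.04 m/s (x of mirror_eye in the frame of hook_seat between -0.02 and 0.02 m and y of mirror_eye in the frame of hook_seat between -0.022 and 0.022 m and z of mirror_eye in the frame of hook_seat between -0.026 and -0.01 m and angle between mirror_eye's own z axis and vertical below 0.35 rad and contact force between mirror and hook above 0.3 N and linear speed of mirror below 0.04 m/s); the robot touches nothing.
It fails at once if the cabinet (roof, frame, sides or floor) is touched with more than 1 N (contact force between cabinet and anything else above 1 N).
It fails at once if a bystander is moved by more than 30 mm (distance of any of barrel, bottle, reel, eyepiece, driver, lensring from where it was at the start of the episode above 0.03 m).
It also fails if it takes over 54 s, if anything falls off the work surface, if the arm or the gripper's body presses on something with over 40 N, if the wrist force passes 120 N, or if a joint passes its speed limit or range.

## Working session

There is one attempt and no reset: what is moved stays moved. The work goes in short steps, Python scripts to look and compute and a tool call to move; the robot and the scene stay as the last step left them, time stands still between calls to the robot, and variables do not carry over. Pictures are saved under pics/ and viewed, at most 10 in all, crops included, and the job is handed in when it is done.

Besides the shell and the picture viewer there is one more tool, called after "Emit:" as name(argument=value, ...) on one line, values as JSON. jog_arm: Moves the arm, as the interface text tells. Its arguments: {"type":"object","properties":{"increments":{"type":"array","items":{"type":"object","properties":{"dx":{"type":"number"},"dy":{"type":"number"},"dz":{"type":"number"},"yaw":{"type":"number"},"gripper":{"type":"number"}}}}},"required":["increments"]}

```bash
mkdir -p pics; cat > h.py <<'E'
import numpy as np,cv2
from cell import telemetry,optics,job_done
from scipy.spatial.transform import Rotation as R
def cam(n):
    d=optics.read_camera(n)
    o=np.array(d["orientation"],float)
    M=R.from_euler('xyz',o).as_matrix() if o.size==3 else (o if o.ndim==2 else R.from_quat(o).as_matrix())
    z=d["range_z"]; v,u=np.mgrid[0:z.shape[0],0:z.shape[1]]
    P=np.stack([(u-d["cx"])/d["fx"]*z,-(v-d["cy"])/d["fy"]*z,-z],-1)@M.T+np.array(d["position"])
    P[z==0]=np.nan
    return d,P
def save(n,im): cv2.imwrite('pics/'+n,im[:,:,::-1])
E
python3 - <<'E'
from h import *
for n in("top","side"):
    d,P=cam(n); save(n+'0.png',d["image"]); np.savez(n+'0.npz',im=d["image"],P=P)
    print(n,{k:d[k] for k in d if k not in("image","range_z")})
s=telemetry.get_state();print(s)
E
```

```text
top {'fx': 450.149024363582, 'fy': 450.149024363582, 'cx': 282.24847533717497, 'cy': 212.68700492829294, 'position': array([ 0.42245654, -0.04973963,  1.00021793]), 'orientation': array([ 0.16574046,  0.02222088, -1.55322165])}
side {'fx': 421.55751100213246, 'fy': 421.55751100213246, 'cx': 287.11231892729813, 'cy': 207.12878719085057, 'position': array([ 0.50746344, -0.66312965,  0.5782043 ]), 'orientation': array([ 0.92240008,  0.01238273, -0.09862319])}
{'clock': 0.1, 'joints': array([ 1.18249968e+00,  2.07368613e-01,  1.54280736e+00,  2.44149234e-06,
        1.39349434e+00, -1.50468636e-01]), 'joint_vel': array([-0.00090122, -0.00224492, -0.00412402, -0.0008881 ,  0.00047722,
        0.00037925]), 'effort': array([-6.40207199e-04, -3.84086394e+01, -2.92549986e+01, -2.82132323e-04,
        4.78013739e-03, -3.16441503e-05]), 'position': array([0.13516962, 0.55811113, 0.19352451]), 'ee_rot': array([-3.13953883e+00, -3.13819324e-04,  2.90376389e+00]), 'wrist_force': array([-0.22634975, -0.6637964 , -1.0182226 ]), 'torque': array([-0.04263741, -0.01313179,  0.03316388]), 'finger_force': 0.0, 'finger_gap': 0.08501824443190054}
```

View pics/top0.png

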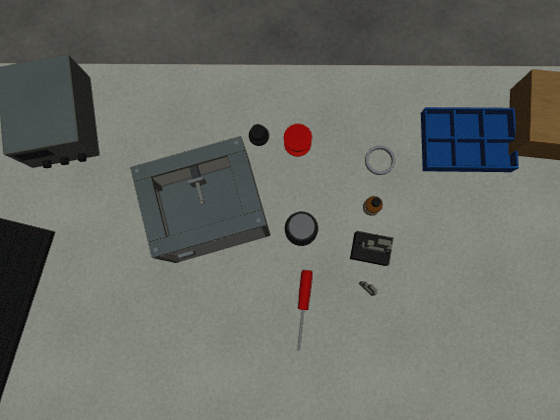

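View pics/side0.png

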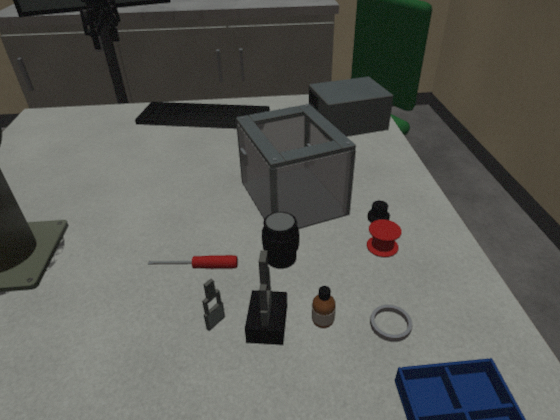

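```bash
python3 - <<'E'
from h import *
def box(p,t):
    (c,s,a)=cv2.minAreaRect((p*1000).astype(np.float32)); print(t,len(p),np.round(c,1),np.round(s,1),round(a,2))
for n in("top","side"):
    f=np.load(n+'0.npz');im,P=f['im'],f['P'];X,Y,Z=P[...,0],P[...,1],P[...,2]
    tb=(abs(Z)<.015)&(abs(X-.4)<.2)&(abs(Y)<.3);print(n,'table z',np.median(Z[tb]))
    if n=='top':
        m=np.zeros(Z.shape,bool);m[130:265,125:275]=1
        roof=m&(abs(Z-.175)<.008);box(P[roof][:,:2],'roof');print(np.median(Z[roof]))
        h=np.zeros(Z.shape,bool);h[165:215,165:225]=1;h&=(Z>.09)&(Z<.15)
        v,u=np.nonzero(h);print('hook px',u.min(),u.max(),v.min(),v.max())
        for r in range(v.min(),v.max()+1):
            k=v==r
            if k.any(): q=P[h][k]; print(r,u[k].min(),u[k].max(),np.round(np.median(q,0)*1000,1),np.round(np.ptp(q[:,1])*1000,1))
        m=np.zeros(Z.shape,bool);m[225:275,340:405]=1
        box(P[m&(abs(Z-.036)<.006)][:,:2],'stand')
        mm=m&(Z>.06)
        box(P[mm][:,:2],'mirror');print('ztop',np.percentile(Z[mm],[5,50,95,100]))
        for a,b in((.06,.09),(.09,.12),(.12,.15),(.15,.165)):
            k=m&(Z>a)&(Z<b); 
            if k.any(): box(P[k][:,:2],f'{a}')
    else:
        m=np.zeros(Z.shape,bool);m[245:345,240:292]=1
        mm=m&(Z>.045)&(X<.6)&(Y<-.1)
        for a in np.arange(.045,.17,.012):
            k=mm&(Z>a)&(Z<a+.012)
            if k.any(): box(P[k][:,:2],f'side {a:.3f}')
        box(P[m&(abs(Z-.036)<.005)][:,:2],'stand')
d=np.load('top0.npz')['im']
a=cv2.resize(d[150:270,125:285],None,fx=4,fy=4,interpolation=cv2.INTER_CUBIC)
save('c1.png',a)
s=np.load('side0.npz')['im'];b1=cv2.resize(s[240:350,190:345],None,fx=3,fy=3,interpolation=cv2.INTER_CUBIC);b2=cv2.resize(d[225:300,340:405],None,fx=4,fy=4,interpolation=cv2.INTER_CUBIC)
c=np.zeros((330,730,3),np.uint8);c[:330,:465]=b1;c[:300,470:730]=b2;save('c2.png',c)
E
```

```text
top table z 0.0006335969465876001
roof 6108 [591.8 132.2] [180.6 220.2] 17.03
0.1754002506782385
hook px 188 205 165 203
165 196 197 [668.3 150.7 107.9] 0.9
166 192 197 [665.4 154.2 110.6] 10.2
167 190 198 [663.3 154.8 110.6] 14.0
168 190 198 [661.5 156.2 109.2] 14.7
169 190 198 [659.2 155.  110.1] 15.4
170 190 199 [657.2 153.7 110. ] 16.3
171 191 199 [655.  152.6 110.3] 14.7
172 191 199 [652.5 152.6 111.5] 14.4
173 191 199 [650.5 152.  111.5] 17.1
174 191 200 [648.5 151.  110.9] 16.8
175 192 200 [646.7 150.6 109.9] 15.1
176 192 202 [644.4 149.3 110.3] 23.7
177 192 203 [641.5 145.5 114.2] 24.0
178 192 203 [637.1 143.9 123.5] 24.8
179 191 204 [634.8 143.8 124.4] 23.3
180 188 205 [632.9 145.3 122.9] 29.6
181 189 205 [631.5 144.7 120.4] 27.3
182 189 205 [630.7 146.8 115.4] 26.9
183 189 204 [629.4 147.4 112.5] 24.2
184 190 201 [628.  150.8 108.8] 18.3
185 191 199 [626.7 154.9 105. ] 18.5
186 192 200 [624.1 146.7 108.5] 19.6
187 197 200 [620.8 143.1 113.8] 5.6
188 197 200 [618.4 142.6 115. ] 5.1
189 197 200 [616.8 142.7 112.9] 6.3
190 198 201 [614.8 140.5 112.9] 6.1
191 198 201 [612.6 140
[... 620 characters left out ...]
] 72.86
0.09 85 [ 510.7 -220.4] [47.9 10.3] 79.53
0.12 40 [ 507.2 -218.6] [25.5  9. ] 57.88
0.15 76 [ 511.  -220.4] [23.9 10. ] 79.88
side table z -0.0012305483904887504
side 0.045 79 [ 526.8 -173. ] [155.1  12. ] 73.6
side 0.057 106 [ 527.1 -173.4] [154.3   9.8] 74.0
side 0.069 58 [ 514.3 -221.1] [48.9  8.8] 72.06
side 0.081 47 [ 511.7 -219.9] [48.7  9.5] 77.14
side 0.093 54 [ 510.7 -222.8] [42.3  9.3] 79.83
side 0.105 104 [ 511.3 -219.4] [50.2  9.9] 78.49
side 0.117 52 [ 514.5 -222. ] [26.1  8.7] 57.25
side 0.129 58 [ 513.4 -225.5] [19.2  8.9] 47.52
side 0.141 55 [ 511.3 -221.5] [22.5  9.6] 74.23
side 0.153 87 [ 510.8 -220.1] [24.8 10.2] 80.34
stand 1277 [ 520.6 -166.8] [186.3  60.2] 79.65
```

View pics/c1.png

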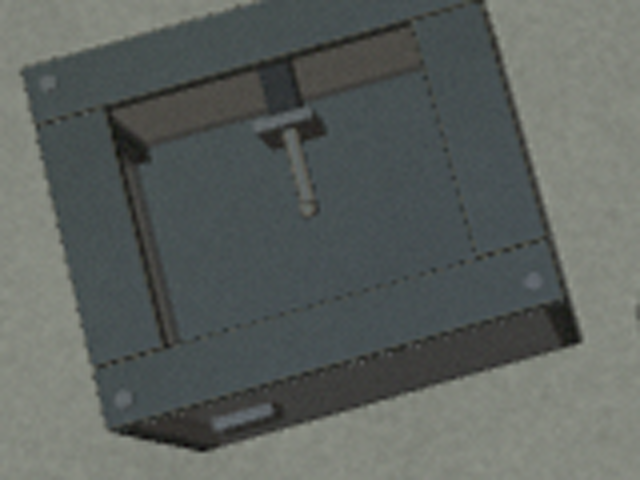

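View pics/c2.png

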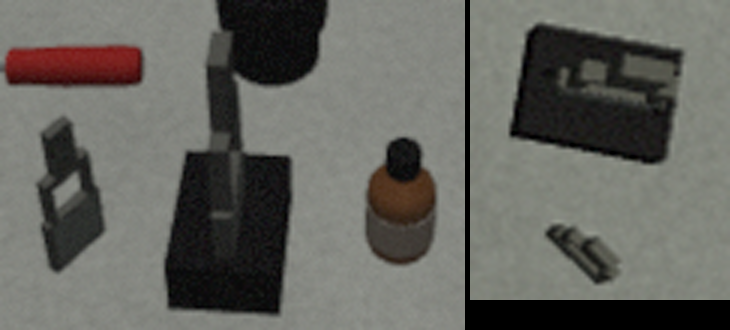

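The pictures show the cabinet hatch at about (200,200) px in the top view, with its hook tip at (202,203). The larger mirror stands in the black stand at (373,248), and the small look-alike is at (368,288). I'll grip the tab across its width and carry it turned about +27°.

```bash
cat > go.py <<'E'
import sys
from h import *
def go(x,y,z,yaw,s=None,fr=(.05,.15,.3,.45,.6,.75,.88,.96,1,1)):
    s=s or telemetry.get_state(); M=R.from_euler('xyz',s['ee_rot']).as_matrix()
    yw=np.degrees(s['ee_rot'][2]); a=np.radians(yw)
    T=np.array([[np.cos(a),np.sin(a),0],[np.sin(a),-np.cos(a),0],[0,0,-1]])
    d=T@(np.array([x,y,z])-s['position']*1000); t=-((yaw-yw+180)%360-180)
    print('pos',np.round(s['position']*1000,1),'yaw',round(yw,2),'gap',round(s['finger_gap'],4),'F',np.round(s['wrist_force'],1),'t',round(s['clock'],1))
    print('total',np.round(d,1),'yaw',round(t,2))
    for f in fr: print(np.round(d*f).astype(int),round(t*f,1))
if __name__=='__main__': go(*map(float,sys.argv[1:5]))
E
python3 go.py 400 250 300 170.3
```

```text
pos [135.2 558.1 193.5] yaw 166.37 gap 0.085 F [-0.2 -0.7 -1. ] t 0.1
total [-330.  -237.  -106.5] yaw -3.93
[-16 -12  -5] -0.2
[-49 -36 -16] -0.6
[-99 -71 -32] -1.2
[-148 -107  -48] -1.8
[-198 -142  -64] -2.4
[-247 -178  -80] -2.9
[-290 -209  -94] -3.5
[-317 -228 -102] -3.8
[-330 -237 -106] -3.9
[-330 -237 -106] -3.9
```

Emit:
jog_arm(increments=[{"dx": -16, "dy": -12, "dz": -12, "yaw": 0, "gripper": 1}, {"dx": -49, "dy": -36, "dz": -30, "yaw": -0.6, "gripper": 1}, {"dx": -99, "dy": -71, "dz": -50, "yaw": -1.2, "gripper": 1}, {"dx": -148, "dy": -107, "dz": -70, "yaw": -1.8, "gripper": 1}, {"dx": -198, "dy": -142, "dz": -85, "yaw": -2.4, "gripper": 1}, {"dx": -247, "dy": -178, "dz": -95, "yaw": -2.9, "gripper": 1}, {"dx": -290, "dy": -209, "dz": -102, "yaw": -3.5, "gripper": 1}, {"dx": -317, "dy": -228, "dz": -106, "yaw": -3.9, "gripper": 1}, {"dx": -330, "dy": -237, "dz": -106, "yaw": -3.9, "gripper": 1}, {"dx": -330, "dy": -237, "dz": -106, "yaw": -3.9, "gripper": 1}])

```text
clock: 1.35
position: [0.4004, 0.2501, 0.3006]
ee_rot: [3.141, -0.001, 2.97]
wrist_force: [-0.3, 0.4, 0.1]
finger_gap: 0.0852
finger_force: 0.0
```

```bash
python3 go.py 511 -220 240 170.3
```

```text
pos [400.4 250.1 300.6] yaw 170.16 gap 0.0852 F [-0.3  0.4  0.1] t 1.4
total [-189.3 -444.3   60.6] yaw -0.14
[ -9 -22   3] -0.0
[-28 -67   9] -0.0
[ -57 -133   18] -0.0
[ -85 -200   27] -0.1
[-114 -267   36] -0.1
[-142 -333   45] -0.1
[-167 -391   53] -0.1
[-182 -426   58] -0.1
[-189 -444   61] -0.1
[-189 -444   61] -0.1
```

Emit:
jog_arm(increments=[{"dx": -11, "dy": -27, "dz": 0, "gripper": 1}, {"dx": -34, "dy": -80, "dz": 0, "gripper": 1}, {"dx": -57, "dy": -133, "dz": 0, "gripper": 1}, {"dx": -80, "dy": -187, "dz": 10, "gripper": 1}, {"dx": -102, "dy": -240, "dz": 20, "gripper": 1}, {"dx": -125, "dy": -293, "dz": 30, "gripper": 1}, {"dx": -148, "dy": -347, "dz": 40, "gripper": 1}, {"dx": -170, "dy": -400, "dz": 52, "gripper": 1}, {"dx": -185, "dy": -436, "dz": 60, "gripper": 1}, {"dx": -189, "dy": -444, "dz": 60, "gripper": 1}])

```text
validation failed for argument at $.in...
```

```bash
python3 go.py 510.9 -220.2 122 170.3
```

```text
pos [400.4 250.1 300.6] yaw 170.16 gap 0.0852 F [-0.3  0.4  0.1] t 1.4
total [-189.3 -444.5  178.6] yaw -0.14
[ -9 -22   9] -0.0
[-28 -67  27] -0.0
[ -57 -133   54] -0.0
[ -85 -200   80] -0.1
[-114 -267  107] -0.1
[-142 -333  134] -0.1
[-167 -391  157] -0.1
[-182 -427  171] -0.1
[-189 -444  179] -0.1
[-189 -444  179] -0.1
```

Emit:
jog_arm(increments=[{"dx": -11, "dy": -27, "dz": 0, "yaw": 0, "gripper": 1}, {"dx": -34, "dy": -80, "dz": 0, "yaw": 0, "gripper": 1}, {"dx": -57, "dy": -133, "dz": 0, "yaw": 0, "gripper": 1}, {"dx": -80, "dy": -187, "dz": 10, "yaw": 0, "gripper": 1}, {"dx": -102, "dy": -240, "dz": 20, "yaw": 0, "gripper": 1}, {"dx": -125, "dy": -293, "dz": 30, "yaw": 0, "gripper": 1}, {"dx": -148, "dy": -347, "dz": 40, "yaw": 0, "gripper": 1}, {"dx": -170, "dy": -400, "dz": 52, "yaw": 0, "gripper": 1}, {"dx": -185, "dy": -436, "dz": 60, "yaw": 0, "gripper": 1}, {"dx": -189, "dy": -444, "dz": 60, "yaw": 0, "gripper": 1}])

```text
clock: 2.6
position: [0.5114, -0.2189, 0.239]
ee_rot: [3.14, -0.003, 2.971]
wrist_force: [-0.1, 0.5, -0.4]
finger_gap: 0.0852
finger_force: 0.0
```

```bash
python3 go.py 510.9 -220.2 122 170.3
```

```text
pos [ 511.4 -218.9  239. ] yaw 170.22 gap 0.0852 F [-0.1  0.5 -0.4] t 2.6
total [  0.3  -1.4 117. ] yaw -0.08
[0 0 6] -0.0
[ 0  0 18] -0.0
[ 0  0 35] -0.0
[ 0 -1 53] -0.0
[ 0 -1 70] -0.0
[ 0 -1 88] -0.1
[  0  -1 103] -0.1
[  0  -1 112] -0.1
[  0  -1 117] -0.1
[  0  -1 117] -0.1
```

Emit:
jog_arm(increments=[{"dx": 0, "dy": 0, "dz": 6, "yaw": 0, "gripper": 1}, {"dx": 0, "dy": 0, "dz": 18, "yaw": 0, "gripper": 1}, {"dx": 0, "dy": -1, "dz": 35, "yaw": 0, "gripper": 1}, {"dx": 0, "dy": -1, "dz": 53, "yaw": 0, "gripper": 1}, {"dx": 0, "dy": -1, "dz": 70, "yaw": 0, "gripper": 1}, {"dx": 0, "dy": -1, "dz": 88, "yaw": 0, "gripper": 1}, {"dx": 0, "dy": -1, "dz": 103, "yaw": 0, "gripper": 1}, {"dx": 0, "dy": -1, "dz": 112, "yaw": 0, "gripper": 1}, {"dx": 0, "dy": -1, "dz": 117, "yaw": 0, "gripper": 1}, {"dx": 0, "dy": -1, "dz": 117, "yaw": 0, "gripper": 1}])

```text
clock: 3.85
position: [0.5115, -0.2199, 0.1235]
ee_rot: [3.142, -0.0, 2.972]
wrist_force: [0.5, 0.3, -0.9]
finger_gap: 0.0849
finger_force: 0.0
```

```bash
python3 go.py 510.9 -220.2 122 170.3|head -2; python3 - <<'E'
from h import *
d,P=cam('side');c=cv2.resize(d['image'][200:350,180:350],None,fx=3.5,fy=3.5);save('s1.png',c)
E
```

```text
pos [ 511.5 -219.9  123.5] yaw 170.27 gap 0.0849 F [ 0.5  0.3 -0.9] t 3.9
total [ 0.5 -0.4  1.5] yaw -0.03
```

View pics/s1.png

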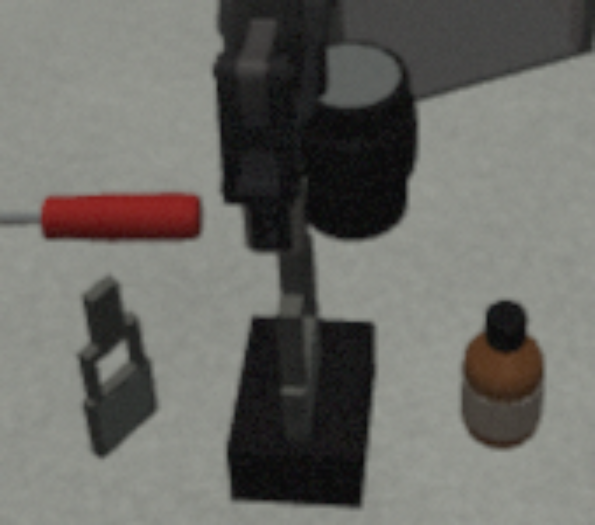

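The near finger at (270,230) stands in front of the tab at (298,240), above the handle's shoulder at (290,300), so I'll close on it.

Emit:
jog_arm(increments=[{"dx": 0, "dy": 0, "dz": 1, "yaw": 0, "gripper": 0.5}, {"dx": 0, "dy": 0, "dz": 1, "yaw": 0, "gripper": 0}, {"dx": 0, "dy": 0, "dz": 1, "yaw": 0, "gripper": -0.3}, {"dx": 0, "dy": 0, "dz": 1, "yaw": 0, "gripper": -0.6}, {"dx": 0, "dy": 0, "dz": 1, "yaw": 0, "gripper": -1}, {"dx": 0, "dy": 0, "dz": 1, "yaw": 0, "gripper": -1}, {"dx": 0, "dy": 0, "dz": 1, "yaw": 0, "gripper": -1}, {"dx": 0, "dy": 0, "dz": 1, "yaw": 0, "gripper": -1}, {"dx": 0, "dy": 0, "dz": 1, "yaw": 0, "gripper": -1}, {"dx": 0, "dy": 0, "dz": 1, "yaw": 0, "gripper": -1}])

```text
clock: 5.15
position: [0.5115, -0.2198, 0.1226]
ee_rot: [3.142, -0.0, 2.972]
wrist_force: [0.1, -0.5, -0.0]
finger_gap: -0.0001
finger_force: 0.0
```

```bash
python3 go.py 511 -220 322 170.3
```

```text
pos [ 511.5 -219.8  122.6] yaw 170.28 gap -0.0001 F [ 0.1 -0.5 -0. ] t 5.2
total [   0.4   -0.3 -199.4] yaw -0.02
[  0   0 -10] -0.0
[  0   0 -30] -0.0
[  0   0 -60] -0.0
[  0   0 -90] -0.0
[   0    0 -120] -0.0
[   0    0 -150] -0.0
[   0    0 -175] -0.0
[   0    0 -191] -0.0
[   0    0 -199] -0.0
[   0    0 -199] -0.0
```

```bash
python3 - <<'E'
from h import *
d,P=cam('side');c=cv2.resize(d['image'][200:350,200:330],None,fx=3.5,fy=3.5)
np.savez('side1.npz',im=d['image'],P=P)
t,Q=cam('top');np.savez('top1.npz',im=t['image'],P=Q);e=cv2.resize(t['image'][215:290,335:410],None,fx=4.4,fy=4.4)
o=np.zeros((525,790,3),np.uint8);o[:,:455]=c;o[:330,460:790]=e;save('s2.png',o)
E
```

```text
(no output)
```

View pics/s2.png

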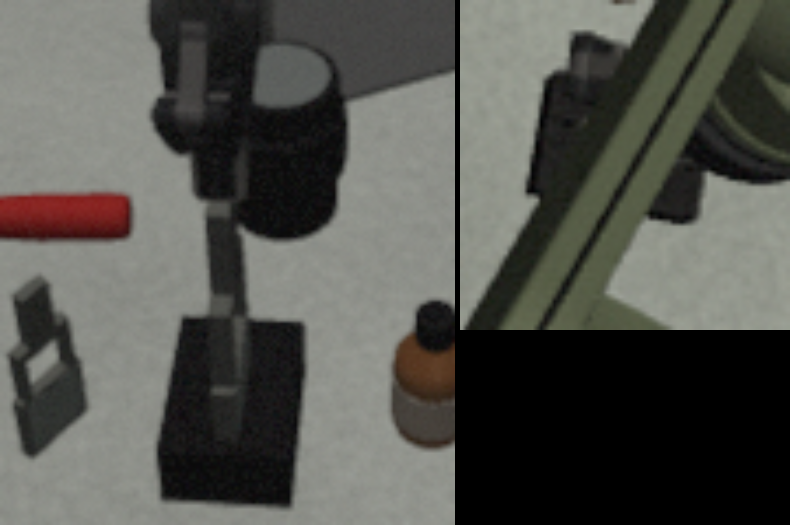

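```bash
python3 - <<'E'
from h import *
P=np.load('side1.npz')['P'];P0=np.load('side0.npz')['P']
for v in range(228,330,4):
    print(v,[tuple(np.round(P[v,u]*1000).astype(int)) if np.isfinite(P[v,u,0]) else None for u in (257,261,265,268)])
E
```

```text
228 [(np.int64(506), np.int64(-273), np.int64(253)), (np.int64(511), np.int64(-264), np.int64(245)), (np.int64(515), np.int64(-263), np.int64(244)), (np.int64(520), np.int64(-237), np.int64(222))]
232 [(np.int64(505), np.int64(-278), np.int64(251)), (np.int64(510), np.int64(-278), np.int64(250)), (np.int64(515), np.int64(-276), np.int64(248)), (np.int64(520), np.int64(-235), np.int64(213))]
236 [(np.int64(505), np.int64(-280), np.int64(246)), (np.int64(510), np.int64(-282), np.int64(248)), (np.int64(515), np.int64(-271), np.int64(238)), (np.int64(519), np.int64(-246), np.int64(216))]
240 [(np.int64(505), np.int64(-267), np.int64(228)), (np.int64(510), np.int64(-272), np.int64(233)), (np.int64(514), np.int64(-273), np.int64(233)), (np.int64(519), np.int64(-248), np.int64(211))]
244 [(np.int64(504), np.int64(-231), np.int64(189)), (np.int64(509), np.int64(-249), np.int64(206)), (np.int64(514), np.int64(-255), np.int64(210)), (np.int64(518), np.int64(-249), np.int64(205))]
248 [(np.int64(504), np.int64(-232), np.int64(184)), (np.int64(509), np.int64(-233), np.int64(183)), (np.int64(515)
[... 3264 characters left out ...]
int64(-245), np.int64(54)), (np.int64(508), np.int64(-247), np.int64(55)), (np.int64(513), np.int64(-239), np.int64(45))]
320 [(np.int64(495), np.int64(-237), np.int64(34)), (np.int64(501), np.int64(-246), np.int64(45)), (np.int64(508), np.int64(-247), np.int64(45)), (np.int64(512), np.int64(-242), np.int64(39))]
324 [(np.int64(495), np.int64(-245), np.int64(36)), (np.int64(501), np.int64(-242), np.int64(31)), (np.int64(507), np.int64(-247), np.int64(36)), (np.int64(512), np.int64(-244), np.int64(31))]
328 [(np.int64(494), np.int64(-253), np.int64(37)), (np.int64(501), np.int64(-254), np.int64(36)), (np.int64(507), np.int64(-254), np.int64(35)), (np.int64(511), np.int64(-255), np.int64(36))]
```

The fingers have shut above the tab: they end at (215,195) and the tab's top is at (220,205). The real fingertips sit higher than the reported TCP, so I'll measure that offset by code.

```bash
python3 - <<'E'
from h import *
f=np.load('side1.npz');P=f['P'];im=f['im'].astype(int)
for v in range(240,264):
    o=[]
    for u in range(250,276):
        p=P[v,u]
        if np.isfinite(p[0]) and abs(p[1]+.225)<.03: o.append((u,*np.round(p*1000).astype(int).tolist(),int(im[v,u].mean())))
    if o: print(v,o[0],o[len(o)//2],o[-1],'zmin',min(q[3] for q in o))
s=telemetry.get_state();print(s['joints'],s['position'])
E
```

```text
240 (268, 519, -248, 211, 27) (269, 520, -249, 212, 29) (270, 522, -224, 189, 33) zmin 189
241 (268, 519, -250, 211, 23) (269, 520, -249, 209, 34) (270, 522, -223, 186, 29) zmin 186
242 (252, 498, -253, 214, 18) (257, 504, -250, 210, 18) (270, 522, -223, 185, 28) zmin 185
243 (250, 495, -254, 213, 63) (258, 505, -249, 208, 13) (270, 522, -224, 183, 32) zmin 183
244 (250, 495, -248, 206, 114) (260, 508, -248, 204, 16) (270, 522, -224, 182, 34) zmin 182
245 (255, 501, -224, 182, 45) (263, 512, -230, 186, 17) (271, 524, -214, 171, 22) zmin 171
246 (255, 501, -224, 180, 39) (263, 512, -233, 187, 14) (271, 524, -214, 169, 21) zmin 169
247 (255, 501, -224, 178, 41) (263, 512, -233, 185, 19) (271, 523, -216, 169, 16) zmin 169
248 (255, 501, -224, 176, 52) (263, 512, -232, 183, 11) (271, 523, -215, 166, 21) zmin 166
249 (255, 501, -225, 175, 44) (263, 512, -232, 180, 18) (271, 523, -216, 165, 20) zmin 165
250 (255, 500, -224, 173, 51) (263, 512, -233, 180, 14) (271, 523, -218, 164, 20) zmin 164
251 (255, 500, -224, 171, 59) (263, 512, -232, 177, 18) (270, 521, -228, 172, 33) zmin 169
252 (25
[... 521 characters left out ...]
159, 19) zmin 158
258 (259, 505, -222, 155, 99) (263, 511, -224, 156, 80) (267, 517, -214, 146, 29) zmin 146
259 (259, 505, -224, 154, 85) (263, 511, -225, 155, 81) (267, 517, -214, 143, 32) zmin 143
260 (259, 505, -227, 156, 80) (263, 511, -228, 155, 79) (267, 517, -216, 143, 22) zmin 143
261 (259, 505, -229, 156, 69) (263, 511, -229, 154, 70) (267, 517, -216, 142, 28) zmin 142
262 (259, 505, -231, 156, 45) (263, 511, -230, 154, 44) (267, 516, -216, 139, 26) zmin 139
263 (259, 505, -230, 153, 38) (263, 510, -230, 152, 34) (267, 516, -217, 138, 32) zmin 138
[-5.61304590e-01  2.37570592e-01  1.66026756e+00 -4.38432724e-05
  1.24369847e+00 -1.96237481e+00] [ 0.5114769  -0.21979413  0.1226148 ]
```

Emit:
jog_arm(increments=[{"dx": 0, "dy": 0, "dz": -4, "yaw": 0, "gripper": 1}, {"dx": 0, "dy": 0, "dz": -4, "yaw": 0, "gripper": 1}, {"dx": 0, "dy": 0, "dz": -4, "yaw": 0, "gripper": 1}, {"dx": 0, "dy": 0, "dz": -4, "yaw": 0, "gripper": 1}, {"dx": 0, "dy": 0, "dz": -4, "yaw": 0, "gripper": 1}, {"dx": 0, "dy": 0, "dz": 4, "yaw": 0, "gripper": 1}, {"dx": 0, "dy": 0, "dz": 16, "yaw": 0, "gripper": 1}, {"dx": 0, "dy": 0, "dz": 28, "yaw": 0, "gripper": 1}, {"dx": 0, "dy": 0, "dz": 37, "yaw": 0, "gripper": 1}, {"dx": 0, "dy": 0, "dz": 38, "yaw": 0, "gripper": 1}])

```text
clock: 6.5
position: [0.5106, -0.2193, 0.0832]
ee_rot: [3.141, -0.002, 2.972]
wrist_force: [0.9, 0.2, -0.5]
finger_gap: 0.0853
finger_force: 0.0
```

```bash
python3 - <<'E'
from h import *
s=telemetry.get_state();print(s['position'],s['wrist_force'],s['finger_gap'])
d,P=cam('side');save('s3.png',cv2.resize(d['image'][200:350,180:330],None,fx=3.5,fy=3.5))
X,Y,Z=np.moveaxis(P,-1,0)
# near finger: points nearer than mirror
m=(Y<-.25)&(Y>-.30)&(abs(X-.511)<.03)&(Z>.09)
v,u=np.nonzero(m)
for r in range(250,300,2):
    k=v==r
    if k.any(): print(r,u[k].min(),u[k].max(),np.round(np.median(P[m][k],0)*1000))
E
```

```text
[ 0.51060297 -0.21926716  0.08320589] [ 0.93377336  0.24914845 -0.4899196 ] 0.08528121878837971
250 244 271 [ 503. -285.  229.]
252 244 271 [ 504. -286.  227.]
254 244 271 [ 504. -286.  224.]
256 244 270 [ 503. -286.  221.]
258 245 267 [ 502. -285.  216.]
260 245 267 [ 501. -287.  215.]
262 245 267 [ 502. -288.  212.]
264 245 267 [ 501. -288.  209.]
266 245 267 [ 501. -289.  206.]
268 245 267 [ 501. -284.  196.]
270 245 268 [ 501. -278.  187.]
272 246 267 [ 501. -282.  188.]
274 246 267 [ 501. -287.  189.]
276 245 267 [ 500. -289.  188.]
278 245 267 [ 500. -290.  186.]
280 246 267 [ 500. -291.  184.]
282 251 267 [ 503. -273.  160.]
284 251 267 [ 504. -273.  157.]
286 252 267 [ 503. -273.  152.]
288 252 267 [ 503. -271.  146.]
290 252 267 [ 503. -273.  144.]
292 254 266 [ 503. -272.  139.]
```

View pics/s3.png

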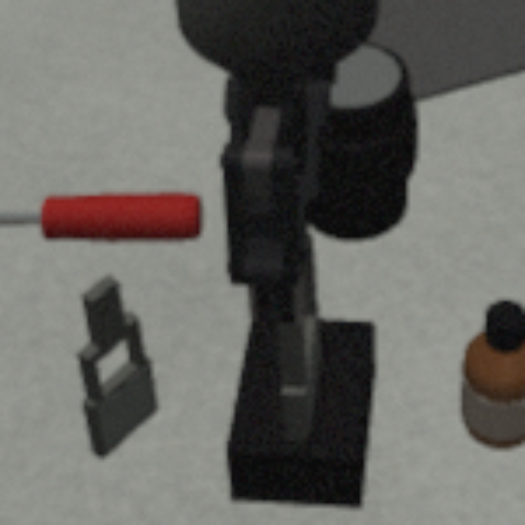

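The open fingertip now ends in front of the tab at (270,320), about z 0.137, and should swing down to about 0.124 when shut. I'll close now.

Emit:
jog_arm(increments=[{"dx": 0, "dy": 0, "dz": 0, "yaw": 0, "gripper": 0.5}, {"dx": 0, "dy": 0, "dz": 0, "yaw": 0, "gripper": 0}, {"dx": 0, "dy": 0, "dz": 0, "yaw": 0, "gripper": -0.3}, {"dx": 0, "dy": 0, "dz": 0, "yaw": 0, "gripper": -0.6}, {"dx": 0, "dy": 0, "dz": 0, "yaw": 0, "gripper": -1}, {"dx": 0, "dy": 0, "dz": 0, "yaw": 0, "gripper": -1}, {"dx": 0, "dy": 0, "dz": 0, "yaw": 0, "gripper": -1}, {"dx": 0, "dy": 0, "dz": 0, "yaw": 0, "gripper": -1}, {"dx": 0, "dy": 0, "dz": 0, "yaw": 0, "gripper": -1}, {"dx": 0, "dy": 0, "dz": 0, "yaw": 0, "gripper": -1}])

```text
clock: 7.8
position: [0.5119, -0.22, 0.0851]
ee_rot: [-3.141, 0.001, 2.972]
wrist_force: [-0.4, 0.3, 5.0]
finger_gap: 0.0231
finger_force: 59.2
```

```bash
python3 go.py 511 -220 290 170.3
```

```text
pos [ 511.9 -220.    85.1] yaw 170.28 gap 0.0231 F [-0.4  0.3  5. ] t 7.8
total [ 9.000e-01 -2.000e-01 -2.049e+02] yaw -0.02
[  0   0 -10] -0.0
[  0   0 -31] -0.0
[  0   0 -61] -0.0
[  0   0 -92] -0.0
[   1    0 -123] -0.0
[   1    0 -154] -0.0
[   1    0 -180] -0.0
[   1    0 -197] -0.0
[   1    0 -205] -0.0
[   1    0 -205] -0.0
```

Emit:
jog_arm(increments=[{"dx": 0, "dy": 0, "dz": -6, "yaw": 0, "gripper": -1}, {"dx": 0, "dy": 0, "dz": -18, "yaw": 0, "gripper": -1}, {"dx": 0, "dy": 0, "dz": -38, "yaw": 0, "gripper": -1}, {"dx": 0, "dy": 0, "dz": -64, "yaw": 0, "gripper": -1}, {"dx": 0, "dy": 0, "dz": -94, "yaw": 0, "gripper": -1}, {"dx": 0, "dy": 0, "dz": -126, "yaw": 0, "gripper": -1}, {"dx": 0, "dy": 0, "dz": -158, "yaw": 0, "gripper": -1}, {"dx": 0, "dy": 0, "dz": -186, "yaw": 0, "gripper": -1}, {"dx": 0, "dy": 0, "dz": -202, "yaw": 0, "gripper": -1}, {"dx": 0, "dy": 0, "dz": -205, "yaw": 0, "gripper": -1}])

```text
clock: 9.05
position: [0.5116, -0.22, 0.2906]
ee_rot: [-3.141, 0.001, 2.972]
wrist_force: [-0.3, -0.3, -1.0]
finger_gap: 0.0231
finger_force: 58.9
```

```bash
python3 - <<'E'
from h import *
from go import go
# lower position: seat -50 along hook x
a=np.radians(17.0); seat=np.array([610.4,139.8]); p=seat-50*np.array([np.cos(a),np.sin(a)]); print(p)
go(p[0],p[1],290,197.0,fr=(.05,.15,.29,.43,.57,.71,.84,.94,1,1))
d,P=cam('side');save('s4.png',d['image']);X,Y,Z=np.moveaxis(P,-1,0)
m=(abs(X-.511)<.05)&(abs(Y+.22)<.05)&(Z>.17)&(Z<.33)
for a in np.arange(.20,.33,.01):
    k=m&(Z>a)&(Z<a+.01)
    if k.any(): q=P[k]*1000;print(round(a,2),k.sum(),np.round(q.min(0)),np.round(q.max(0)),np.round(np.median(q,0)))
print(Z[m].min())
E
```

```text
[562.5847622  125.18141476]
pos [ 511.6 -220.   290.6] yaw 170.27 gap 0.0231 F [-0.3 -0.3 -1. ] t 9.1
total [  8.1 348.8   0.6] yaw -26.73
[ 0 17  0] -1.3
[ 1 52  0] -4.0
[  2 101   0] -7.8
[  3 150   0] -11.5
[  5 199   0] -15.2
[  6 248   0] -19.0
[  7 293   1] -22.5
[  8 328   1] -25.1
[  8 349   1] -26.7
[  8 349   1] -26.7
0.2 2 [ 507. -246.  209.] [ 508. -245.  210.] [ 508. -246.  210.]
0.21 63 [ 502. -248.  211.] [ 519. -202.  220.] [ 510. -246.  215.]
0.22 86 [ 501. -249.  220.] [ 520. -200.  230.] [ 510. -245.  225.]
0.23 89 [ 501. -249.  230.] [ 521. -192.  240.] [ 511. -246.  235.]
0.24 88 [ 501. -248.  240.] [ 519. -202.  250.] [ 509. -245.  245.]
0.25 92 [ 501. -248.  250.] [ 520. -200.  260.] [ 511. -245.  255.]
0.26 154 [ 501. -248.  260.] [ 521. -194.  270.] [ 513. -240.  267.]
0.27 95 [ 502. -245.  270.] [ 519. -199.  280.] [ 510. -242.  275.]
0.28 87 [ 502. -245.  280.] [ 520. -196.  290.] [ 510. -242.  284.]
0.29 82 [ 502. -245.  290.] [ 519. -201.  300.] [ 508. -242.  295.]
0.3 86 [ 502. -245.  300.] [ 519. -199.  310.] [ 509. -242.  305.]
0.31 129 [ 502. -245.  310.] [ 516. -216.  320.] [ 508. -234.  314.]
0.32 59 [ 499. -240.  320.] [ 524. -208.  330.] [ 509. -236.  327.]
0.20947512909071264
```

Emit:
jog_arm(increments=[{"dx": 0, "dy": 17, "dz": 0, "yaw": -1.3, "gripper": -1}, {"dx": 1, "dy": 52, "dz": 0, "yaw": -4, "gripper": -1}, {"dx": 2, "dy": 101, "dz": 0, "yaw": -7.8, "gripper": -1}, {"dx": 3, "dy": 150, "dz": 0, "yaw": -11.5, "gripper": -1}, {"dx": 5, "dy": 199, "dz": 0, "yaw": -15.2, "gripper": -1}, {"dx": 6, "dy": 248, "dz": 0, "yaw": -19, "gripper": -1}, {"dx": 7, "dy": 293, "dz": 0, "yaw": -22.5, "gripper": -1}, {"dx": 8, "dy": 328, "dz": 0, "yaw": -25.1, "gripper": -1}, {"dx": 8, "dy": 349, "dz": 0, "yaw": -26.7, "gripper": -1}, {"dx": 8, "dy": 349, "dz": 0, "yaw": -26.7, "gripper": -1}])

```text
clock: 10.35
position: [0.5618, 0.1269, 0.2885]
ee_rot: [3.141, -0.002, -2.843]
wrist_force: [-0.1, -1.0, -1.7]
finger_gap: 0.0232
finger_force: 59.1
```

```bash
python3 - <<'E'
from h import *
from go import go
go(562.6,125.2,132,197.0)
d,P=cam('side');save('s5.png',d['image']);np.savez('side5.npz',im=d['image'],P=P);X,Y,Z=np.moveaxis(P,-1,0)
m=(abs(X-.563)<.05)&(abs(Y-.125)<.05)&(Z>.185)&(Z<.35)
for a in np.arange(.19,.33,.01):
    k=m&(Z>a)&(Z<a+.01)
    if k.any():
        q=P[k]*1000;c,s,g=cv2.minAreaRect(q[:,:2].astype(np.float32));print(round(a,2),k.sum(),np.round(q.min(0)),np.round(q.max(0)),np.round(c,1),np.round(s,1),round(g,1))
print(Z[m].min())
E
```

```text
pos [561.8 126.9 288.5] yaw -162.87 gap 0.0232 F [-0.1 -1.  -1.7] t 10.3
total [ -0.2  -1.9 156.5] yaw 0.13
[0 0 8] 0.0
[ 0  0 23] 0.0
[ 0 -1 47] 0.0
[ 0 -1 70] 0.1
[ 0 -1 94] 0.1
[  0  -1 117] 0.1
[  0  -2 138] 0.1
[  0  -2 150] 0.1
[  0  -2 156] 0.1
[  0  -2 156] 0.1
0.2 10 [550. 101. 208.] [572. 146. 210.] [559.  123.2] [ 5.4 49.3] 26.5
0.21 67 [548.  97. 210.] [573. 153. 220.] [558.7 125.3] [10.4 59.5] 21.4
0.22 69 [548.  97. 220.] [573. 153. 230.] [557.  124.7] [10.5 58.3] 25.1
0.23 70 [549.  98. 230.] [573. 152. 240.] [557.3 123.7] [ 9.6 58. ] 26.3
0.24 74 [549.  98. 240.] [573. 150. 250.] [557.6 123. ] [ 9.4 55.4] 26.6
0.25 70 [549.  99. 251.] [573. 150. 260.] [557.5 122.7] [10.5 55.6] 27.3
0.26 94 [549.  98. 260.] [574. 150. 269.] [560.2 124.8] [11.5 54.6] 19.9
0.27 64 [550. 100. 270.] [572. 148. 280.] [561.1 125.4] [10.5 50.5] 17.5
0.28 62 [550. 100. 280.] [572. 148. 290.] [561.4 125.2] [10.1 49. ] 16.2
0.29 60 [550. 102. 290.] [573. 147. 300.] [561.9 125.3] [11.2 48. ] 16.5
0.3 69 [549. 101. 300.] [573. 147. 310.] [561.4 125.3] [11.1 48.4] 16.6
0.31 69 [550. 103. 310.] [572. 149. 320.] [560.7 126.5] [10.3 49.4] 17.0
0.32 55 [548. 105. 320.] [577. 139. 330.] [562.8 124.5] [21.8 36. ] 16.5
0.33 99 [546. 100. 330.] [578. 146. 340.] [556.8 120.8] [20.3 49.9] 44.8
0.20760148800499167
```

View pics/s5.png

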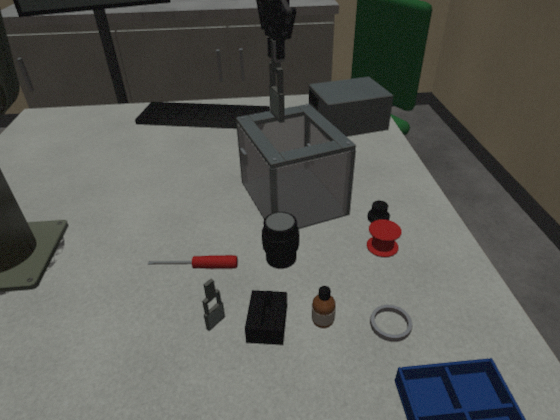

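The mirror hangs upright over the hatch at (277,90), with its measured centre at (561,125) mm and yaw about 17°. I'll lower it in front of the tip.

Emit:
jog_arm(increments=[{"dx": 0, "dy": 0, "dz": 6, "yaw": 0, "gripper": -1}, {"dx": 0, "dy": 0, "dz": 22, "yaw": 0, "gripper": -1}, {"dx": 0, "dy": 0, "dz": 44, "yaw": 0, "gripper": -1}, {"dx": 0, "dy": 0, "dz": 68, "yaw": 0, "gripper": -1}, {"dx": 0, "dy": 0, "dz": 92, "yaw": 0, "gripper": -1}, {"dx": 0, "dy": 0, "dz": 116, "yaw": 0, "gripper": -1}, {"dx": 0, "dy": 0, "dz": 140, "yaw": 0, "gripper": -1}, {"dx": 0, "dy": 0, "dz": 160, "yaw": 0, "gripper": -1}, {"dx": 0, "dy": 0, "dz": 170, "yaw": 0, "gripper": -1}, {"dx": 0, "dy": 0, "dz": 172, "yaw": 0, "gripper": -1}])

```text
clock: 11.65
position: [0.5617, 0.125, 0.1164]
ee_rot: [3.141, -0.002, -2.846]
wrist_force: [-0.6, 0.2, -0.6]
finger_gap: 0.0233
finger_force: 59.0
```

```bash
python3 - <<'E'
from h import *
from go import go
go(609.4,139.5,116,197.0)
d,P=cam('side');c=cv2.resize(d['image'][60:230,220:365],None,fx=3.5,fy=3.5)
t,Q=cam('top');e=cv2.resize(t['image'][140:260,130:270],None,fx=2,fy=2)
o=np.zeros((600,800,3),np.uint8);o[:c.shape[0],:c.shape[1]]=c;o[:240,515:795]=e;save('s6.png',o)
np.savez('side6.npz',im=d['image'],P=P)
E
```

```text
pos [561.7 125.  116.4] yaw -163.07 gap 0.0233 F [-0.6  0.2 -0.6] t 11.7
total [-49.8  -0.    0.4] yaw -0.07
[-2  0  0] -0.0
[-7  0  0] -0.0
[-15   0   0] -0.0
[-22   0   0] -0.0
[-30   0   0] -0.0
[-37   0   0] -0.1
[-44   0   0] -0.1
[-48   0   0] -0.1
[-50   0   0] -0.1
[-50   0   0] -0.1
```

View pics/s6.png

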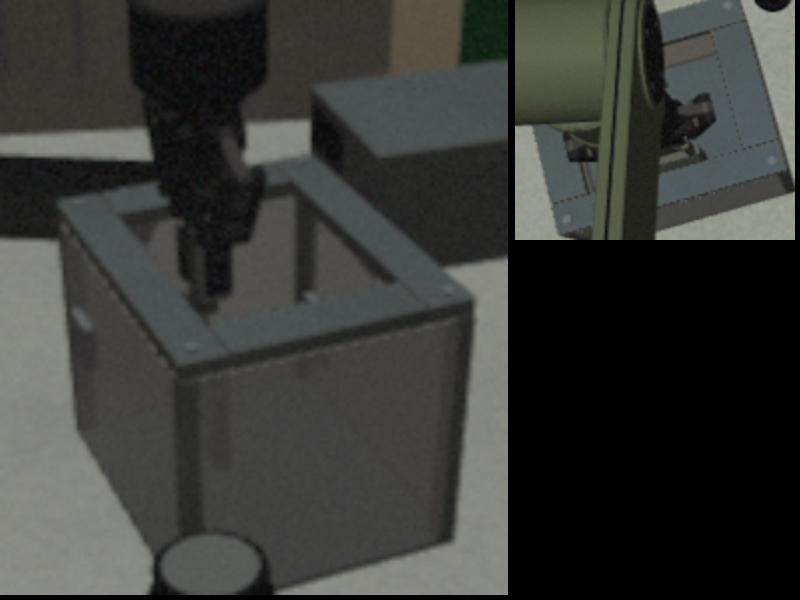

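The fingers enter the hatch freely at (205,270), and the mirror shows through the clear side at (215,430), in front of the hook's end plate at (310,297). Next I'll slide onto the peg in two stages and watch the force.

Emit:
jog_arm(increments=[{"dx": -2, "dy": 0, "dz": 0, "yaw": 0, "gripper": -1}, {"dx": -5, "dy": 0, "dz": 0, "yaw": 0, "gripper": -1}, {"dx": -8, "dy": 0, "dz": 0, "yaw": 0, "gripper": -1}, {"dx": -11, "dy": 0, "dz": 0, "yaw": 0, "gripper": -1}, {"dx": -14, "dy": 0, "dz": 0, "yaw": 0, "gripper": -1}, {"dx": -17, "dy": 0, "dz": 0, "yaw": 0, "gripper": -1}, {"dx": -20, "dy": 0, "dz": 0, "yaw": 0, "gripper": -1}, {"dx": -23, "dy": 0, "dz": 0, "yaw": 0, "gripper": -1}, {"dx": -25, "dy": 0, "dz": 0, "yaw": 0, "gripper": -1}, {"dx": -25, "dy": 0, "dz": 0, "yaw": 0, "gripper": -1}])

```text
clock: 13.0
position: [0.5866, 0.1329, 0.1176]
ee_rot: [3.142, 0.0, -2.845]
wrist_force: [-1.1, -0.7, -1.3]
finger_gap: 0.0229
finger_force: 59.1
```

```bash
python3 - <<'E'
from h import *
from go import go
go(609.4,139.5,116,197.0,fr=(1,))
d,P=cam('side');X,Y,Z=np.moveaxis(P,-1,0)
m=(abs(X-.583)<.045)&(abs(Y-.132)<.045)&(Z<.165)&(Z>.02)
for a in np.arange(.02,.165,.01):
    k=m&(Z>a)&(Z<a+.01)
    if k.sum()>2:
        q=P[k]*1000;v,u=np.nonzero(k);print(round(a,2),k.sum(),np.round(q.min(0)),np.round(q.max(0)),u.min(),u.max(),v.min(),v.max())
E
```

```text
pos [586.6 132.9 117.6] yaw -163.03 gap 0.0229 F [-1.1 -0.7 -1.3] t 13.0
total [-23.8  -0.3   1.6] yaw -0.03
[-24   0   2] -0.0
0.11 8 [575. 149. 114.] [628. 160. 119.] 284 307 146 151
0.12 13 [575. 146. 120.] [628. 160. 130.] 284 307 145 149
0.13 27 [576. 116. 131.] [594. 151. 140.] 284 294 142 150
0.14 45 [576. 110. 140.] [596. 153. 149.] 284 295 140 149
0.15 39 [572. 112. 152.] [603. 149. 160.] 282 298 134 143
0.16 33 [571. 107. 160.] [603. 146. 165.] 282 298 132 141
```

Emit:
jog_arm(increments=[{"dx": -2, "dy": 0, "dz": 0, "yaw": 0, "gripper": -1}, {"dx": -5, "dy": 0, "dz": 0, "yaw": 0, "gripper": -1}, {"dx": -8, "dy": 0, "dz": 0, "yaw": 0, "gripper": -1}, {"dx": -11, "dy": 0, "dz": 0, "yaw": 0, "gripper": -1}, {"dx": -14, "dy": 0, "dz": 0, "yaw": 0, "gripper": -1}, {"dx": -17, "dy": 0, "dz": 0, "yaw": 0, "gripper": -1}, {"dx": -20, "dy": 0, "dz": 0, "yaw": 0, "gripper": -1}, {"dx": -23, "dy": 0, "dz": 0, "yaw": 0, "gripper": -1}, {"dx": -24, "dy": 0, "dz": 0, "yaw": 0, "gripper": -1}, {"dx": -24, "dy": 0, "dz": 0, "yaw": 0, "gripper": -1}])

```text
clock: 14.3
position: [0.6094, 0.1399, 0.1176]
ee_rot: [3.142, -0.0, -2.845]
wrist_force: [-0.3, 0.9, -1.6]
finger_gap: 0.0231
finger_force: 59.1
```

Emit:
jog_arm(increments=[{"dx": 0, "dy": 0, "dz": 1, "yaw": 0, "gripper": -1}, {"dx": 0, "dy": 0, "dz": 3, "yaw": 0, "gripper": -1}, {"dx": 0, "dy": 0, "dz": 5, "yaw": 0, "gripper": -1}, {"dx": 0, "dy": 0, "dz": 7, "yaw": 0, "gripper": -1}, {"dx": 0, "dy": 0, "dz": 9, "yaw": 0, "gripper": -1}, {"dx": 0, "dy": 0, "dz": 11, "yaw": 0, "gripper": -1}, {"dx": 0, "dy": 0, "dz": 12, "yaw": 0, "gripper": -1}, {"dx": 0, "dy": 0, "dz": 13, "yaw": 0, "gripper": -1}, {"dx": 0, "dy": 0, "dz": 13, "yaw": 0, "gripper": -1}, {"dx": 0, "dy": 0, "dz": 13, "yaw": 0, "gripper": -1}])

```text
clock: 15.55
position: [0.6095, 0.1399, 0.1047]
ee_rot: [-3.142, 0.0, -2.845]
wrist_force: [-0.5, 0.5, -1.4]
finger_gap: 0.023
finger_force: 59.1
```

Emit:
jog_arm(increments=[{"dx": 0, "dy": 0, "dz": 0.5, "yaw": 0, "gripper": -1}, {"dx": 0, "dy": 0, "dz": 1, "yaw": 0, "gripper": -1}, {"dx": 0, "dy": 0, "dz": 1.5, "yaw": 0, "gripper": -1}, {"dx": 0, "dy": 0, "dz": 2, "yaw": 0, "gripper": -1}, {"dx": 0, "dy": 0, "dz": 2.5, "yaw": 0, "gripper": -1}, {"dx": 0, "dy": 0, "dz": 3, "yaw": 0, "gripper": -1}, {"dx": 0, "dy": 0, "dz": 3, "yaw": 0, "gripper": -1}, {"dx": 0, "dy": 0, "dz": 3, "yaw": 0, "gripper": -1}, {"dx": 0, "dy": 0, "dz": 3, "yaw": 0, "gripper": -1}, {"dx": 0, "dy": 0, "dz": 3, "yaw": 0, "gripper": -1}])

```text
clock: 16.8
position: [0.6094, 0.1399, 0.1016]
ee_rot: [-3.142, 0.0, -2.845]
wrist_force: [-0.1, 0.8, -2.1]
finger_gap: 0.023
finger_force: 59.1
```

Emit:
jog_arm(increments=[{"dx": 0, "dy": 0, "dz": 0.5, "yaw": 0, "gripper": -1}, {"dx": 0, "dy": 0, "dz": 1, "yaw": 0, "gripper": -1}, {"dx": 0, "dy": 0, "dz": 1.5, "yaw": 0, "gripper": -1}, {"dx": 0, "dy": 0, "dz": 2, "yaw": 0, "gripper": -1}, {"dx": 0, "dy": 0, "dz": 2, "yaw": 0, "gripper": -1}, {"dx": 0, "dy": 0, "dz": 2, "yaw": 0, "gripper": -1}, {"dx": 0, "dy": 0, "dz": 2, "yaw": 0, "gripper": -1}, {"dx": 0, "dy": 0, "dz": 2, "yaw": 0, "gripper": -1}, {"dx": 0, "dy": 0, "dz": 2, "yaw": 0, "gripper": -1}, {"dx": 0, "dy": 0, "dz": 2, "yaw": 0, "gripper": -1}])

```text
clock: 18.05
position: [0.6094, 0.1398, 0.0996]
ee_rot: [-3.142, -0.0, -2.845]
wrist_force: [-0.3, 0.3, -1.7]
finger_gap: 0.0229
finger_force: 59.1
```

Emit:
jog_arm(increments=[{"dx": 0, "dy": 0, "dz": 0.3, "yaw": 0, "gripper": -1}, {"dx": 0, "dy": 0, "dz": 0.6, "yaw": 0, "gripper": -1}, {"dx": 0, "dy": 0, "dz": 0.9, "yaw": 0, "gripper": -1}, {"dx": 0, "dy": 0, "dz": 1.2, "yaw": 0, "gripper": -1}, {"dx": 0, "dy": 0, "dz": 1.5, "yaw": 0, "gripper": -1}, {"dx": 0, "dy": 0, "dz": 1.5, "yaw": 0, "gripper": -1}, {"dx": 0, "dy": 0, "dz": 1.5, "yaw": 0, "gripper": -1}, {"dx": 0, "dy": 0, "dz": 1.5, "yaw": 0, "gripper": -1}, {"dx": 0, "dy": 0, "dz": 1.5, "yaw": 0, "gripper": -1}, {"dx": 0, "dy": 0, "dz": 1.5, "yaw": 0, "gripper": -1}])

```text
clock: 19.3
position: [0.6095, 0.1399, 0.0989]
ee_rot: [-3.141, 0.0, -2.845]
wrist_force: [-2.0, 0.3, 5.3]
finger_gap: 0.0232
finger_force: 59.6
```

Emit:
jog_arm(increments=[{"dx": 0, "dy": 0, "dz": -0.5, "yaw": 0, "gripper": -0.4}, {"dx": 0, "dy": 0, "dz": -0.5, "yaw": 0, "gripper": -0.2}, {"dx": 0, "dy": 0, "dz": -0.5, "yaw": 0, "gripper": 0}, {"dx": 0, "dy": 0, "dz": -0.5, "yaw": 0, "gripper": 0.2}, {"dx": 0, "dy": 0, "dz": -0.5, "yaw": 0, "gripper": 0.2}, {"dx": 0, "dy": 0, "dz": -0.5, "yaw": 0, "gripper": 0.2}, {"dx": 0, "dy": 0, "dz": -0.5, "yaw": 0, "gripper": 0.2}, {"dx": 0, "dy": 0, "dz": -0.5, "yaw": 0, "gripper": 0.2}, {"dx": 0, "dy": 0, "dz": -0.5, "yaw": 0, "gripper": 0.2}, {"dx": 0, "dy": 0, "dz": -0.5, "yaw": 0, "gripper": 0.2}])

```text
clock: 20.55
position: [0.6094, 0.1399, 0.0986]
ee_rot: [-3.142, 0.0, -2.845]
wrist_force: [-0.1, -0.3, -0.1]
finger_gap: 0.051
finger_force: 0.0
```

Emit:
jog_arm(increments=[{"dx": 0, "dy": 0, "dz": -4, "yaw": 0, "gripper": 0.2}, {"dx": 0, "dy": 0, "dz": -12, "yaw": 0, "gripper": 0.2}, {"dx": 0, "dy": 0, "dz": -24, "yaw": 0, "gripper": 0.2}, {"dx": 0, "dy": 0, "dz": -40, "yaw": 0, "gripper": 0.2}, {"dx": 0, "dy": 0, "dz": -60, "yaw": 0, "gripper": 0.2}, {"dx": 0, "dy": 0, "dz": -85, "yaw": 0, "gripper": 0.2}, {"dx": 0, "dy": 0, "dz": -110, "yaw": 0, "gripper": 0.2}, {"dx": 0, "dy": 0, "dz": -135, "yaw": 0, "gripper": 0.2}, {"dx": 0, "dy": 0, "dz": -155, "yaw": 0, "gripper": 0.2}, {"dx": 0, "dy": 0, "dz": -160, "yaw": 0, "gripper": 0.2}])

```text
clock: 21.8
position: [0.6107, 0.14, 0.2621]
ee_rot: [-3.14, 0.005, -2.845]
wrist_force: [-0.4, 0.5, 0.5]
finger_gap: 0.0512
finger_force: 0.0
```

Emit:
jog_arm(increments=[{"dx": 5, "dy": -20, "dz": -5, "yaw": 0, "gripper": 0.2}, {"dx": 20, "dy": -60, "dz": -10, "yaw": 0, "gripper": 0.2}, {"dx": 35, "dy": -105, "dz": -10, "yaw": 0, "gripper": 0.2}, {"dx": 50, "dy": -150, "dz": -10, "yaw": 0, "gripper": 0.2}, {"dx": 70, "dy": -195, "dz": -10, "yaw": 0, "gripper": 0.2}, {"dx": 85, "dy": -240, "dz": -10, "yaw": 0, "gripper": 0.2}, {"dx": 95, "dy": -270, "dz": -10, "yaw": 0, "gripper": 0.2}, {"dx": 100, "dy": -285, "dz": -10, "yaw": 0, "gripper": 0.2}, {"dx": 100, "dy": -290, "dz": -10, "yaw": 0, "gripper": 0.2}, {"dx": 100, "dy": -290, "dz": -10, "yaw": 0, "gripper": 0.2}])

```text
clock: 23.05
position: [0.5984, -0.1661, 0.2683]
ee_rot: [3.141, -0.0, -2.845]
wrist_force: [0.3, 0.1, -0.0]
finger_gap: 0.0512
finger_force: 0.0
```

```bash
python3 - <<'E'
from h import *
print(telemetry.get_state()['position'])
d,P=cam('side');c=cv2.resize(d['image'][90:230,225:365],None,fx=3,fy=3)
t,Q=cam('top');e=cv2.resize(t['image'][140:260,125:275],None,fx=2.5,fy=2.5)
o=np.zeros((420,800,3),np.uint8);o[:,:420]=c;o[:300,425:800]=e;save('s7.png',o)
for n,A in(('side',P),('top',Q)):
    X,Y,Z=np.moveaxis(A,-1,0)
    for a,b in((.132,.142),(.155,.172)):
        m=(abs(X-.61)<.04)&(abs(Y-.14)<.04)&(Z>a)&(Z<b)
        if m.sum()>4: print(n,a,m.sum(),cv2.minAreaRect((A[m][:,:2]*1000).astype(np.float32)),Z[m].max())
E
```

```text
[ 0.59841529 -0.16610275  0.26831456]
side 0.132 34 ((606.3112182617188, 136.8662109375), (9.498250961303711, 27.656566619873047), 36.153404235839844) 0.14182984556336958
side 0.155 77 ((609.6675415039062, 136.81048583984375), (10.875062942504883, 28.968168258666992), 16.460763931274414) 0.16988606782940252
top 0.132 17 ((605.281494140625, 134.49630737304688), (6.904444217681885, 24.120906829833984), 33.053314208984375) 0.1413259562722693
top 0.155 110 ((625.541259765625, 149.22976684570312), (58.81562805175781, 29.517532348632812), 34.13333511352539) 0.17191250588725937
```

View pics/s7.png

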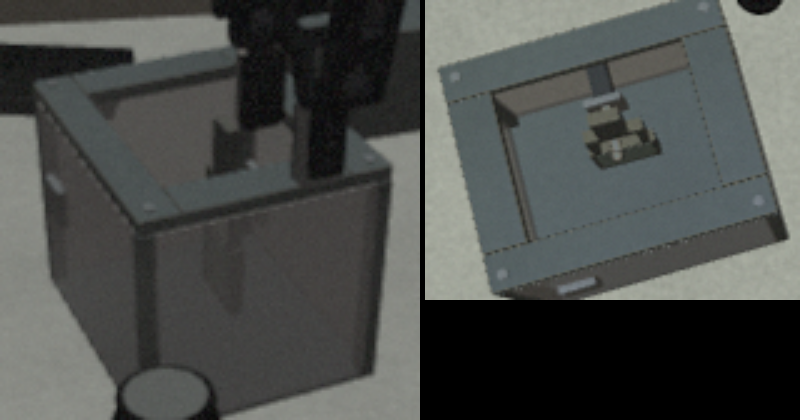

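The mirror hangs upright in the hatch, with its tab at (605,122) behind the hook tip at (617,150). Its top is at z ≈ 0.170 as predicted, and the gripper is clear. Handing in.

```bash
python3 -c "from cell import job_done;print(job_done())"
```

```text
the job is handed in; nothing more can be done
None
```

The mirror is hanging by its window on the hook, behind the tip, released and with the gripper clear; I handed the job in at about 23 s without getting a verdict back. The first grasp closed above the tab, because the fingertips sit about 38 mm higher than the reported TCP, and I corrected for that.

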